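# Zero a profile gauge and lock it

## Task

Get the profile gauge ready for its next job: run your fingertips along the row of leaf tips facing you and push the leaves in until the whole row is flush with the front of the housing, and only then swing the lock lever at the gauge's left end fully away from you to lock them. Only push, lift nothing: the gauge stays lying in place against its stops. Leave the moulding offcut and the file beside it alone.

Things in the scene. Friction and masses are not known exactly. Their poses are not given: they have to be found in the camera images.
- gauge: loose profile gauge, 0.8 kg, flat on the stop board: dark steel housing 46 (x) x 170 (y) x 22 high; origin under its centre, x away from the robot, y along the bar to the left. Its front face is the plane x = -23 mm. 18 leaves in a row 100 mm wide (pitch 5.6, centred on y = 0) stick out of it by 5 to 30 mm. The solid face above and below them stops a finger that has pushed leaves flush
- lock (a joint): lock lever, steel, on top of the gauge's left end, swinging level about a pivot at gauge x = -12, y = +70 mm. 0 = straight out to the left (open, starts at 0 to 0.35); grows as it is pushed away from the robot (clockwise from above) to a stop at 1.6 rad, pointing to gauge +x (locked). Friction 0.03 N m; stays where it is left; does not brake the leaves
- lever_tip (a point): centre of the lock lever's round end (13 mm across, 24 to 37 mm above the gauge's underside), 39 mm from the pivot; the arm between is 8 wide, 26 to 35 mm above the underside. Moves with the lever
- stop_board: fixed plywood board 220 (x) x 340 (y) x 12 thick under the gauge; origin under its centre, x away from the robot. Wooden stop blocks 18 high stand 0.5 to 2 mm behind both ends of the gauge and 0.5 to 4 mm off its right end: they hold pushes away from the robot and to the right
- moulding: loose wooden moulding offcut 70 x 46 x 20 on the right of the board, origin under its centre; leave alone
- needle_file: loose needle file with a red handle, 140 long, 13 thick, lying on the board between the moulding and the gauge's side stop, origin under its middle; leave alone
- leaf_1 (a joint): leaf 1, at the left end (gauge y = +47.6 mm), 5 wide with a rounded nose, at 7 to 15 mm above the gauge's underside: how far its tip stands out of the housing's front face, m; 0 = flush (stop), at most 0.030; slides with 0.4 N friction and stays where it is left
- leaf_2 (a joint): leaf 2 from the left (gauge y = +42.0 mm), the same
- leaf_3 (a joint): leaf 3 from the left (gauge y = +36.4 mm), the same
- leaf_4 (a joint): leaf 4 from the left (gauge y = +30.8 mm), the same
- leaf_5 (a joint): leaf 5 from the left (gauge y = +25.2 mm), the same
- leaf_6 (a joint): leaf 6 from the left (gauge y = +19.6 mm), the same
- leaf_7 (a joint): leaf 7 from the left (gauge y = +14.0 mm), the same
- leaf_8 (a joint): leaf 8 from the left (gauge y = +8.4 mm), the same
- leaf_9 (a joint): leaf 9 from the left (gauge y = +2.8 mm), the same
- leaf_10 (a joint): leaf 10 from the left (gauge y = -2.8 mm), the same
- leaf_11 (a joint): leaf 11 from the left (gauge y = -8.4 mm), the same
- leaf_12 (a joint): leaf 12 from the left (gauge y = -14.0 mm), the same
- leaf_13 (a joint): leaf 13 from the left (gauge y = -19.6 mm), the same
- leaf_14 (a joint): leaf 14 from the left (gauge y = -25.2 mm), the same
- leaf_15 (a joint): leaf 15 from the left (gauge y = -30.8 mm), the same
- leaf_16 (a joint): leaf 16 from the left (gauge y = -36.4 mm), the same
- leaf_17 (a joint): leaf 17 from the left (gauge y = -42.0 mm), the same
- leaf_18 (a joint): leaf 18 from the left (gauge y = -47.6 mm), the same

How it is judged (in metres and radians):
On the way, in this order (a step that is already met when the one before it is completed fails the run):
1. the whole row of leaves is flush while the lock lever is still open (value of joint each of leaf_1, leaf_2, leaf_3, leaf_4, leaf_5, leaf_6, leaf_7, leaf_8, leaf_9, leaf_10, leaf_11, leaf_12, leaf_13, leaf_14, leaf_15, leaf_16, leaf_17, leaf_18 below 0.0025 m and value of joint lock below 0.8 rad), for 0.2 s.
2. the lock lever is swung fully back (value of joint lock above 1.45 rad), for 0.2 s.
At the end, for the whole second after the job is handed in: every leaf stands out less than 2.5 mm from the housing's front face, the lock lever is within about 9 degrees (0.15 rad) of its locked stop, and the gauge lies flat and still on the board, within 15 mm and 0.1 rad of where it was (value of joint each of leaf_1, leaf_2, leaf_3, leaf_4, leaf_5, leaf_6, leaf_7, leaf_8, leaf_9, leaf_10, leaf_11, leaf_12, leaf_13, leaf_14, leaf_15, leaf_16, leaf_17, leaf_18 below 0.0025 m and value of joint lock above 1.45 rad and distance of gauge from where it was at the start of the episode below 0.015 m and angle between the x axis of gauge and the x axis of stop_board, either way round below 0.1 rad and angle between gauge's own z axis and vertical below 0.05 rad and linear speed of gauge below 0.02 m/s); the robot touches nothing.
It fails at once if the gauge is lifted or tipped (z of gauge in the frame of stop_board above 0.02 m or angle between gauge's own z axis and vertical above 0.2 rad).
It fails at once if the gauge is dragged 25 mm out of its place (distance of gauge from where it was at the start of the episode above 0.025 m).
It fails at once if the moulding or the file is disturbed (moved 25 mm) (distance of any of moulding, needle_file from where it was at the start of the episode above 0.025 m).
It also fails if it takes over 72 s, if anything falls off the work surface, if the arm or the gripper's body presses on something with over 40 N, if the wrist force passes 120 N, or if a joint passes its speed limit or range.

## Robot

A 6-joint arm with a two-finger parallel gripper is mounted at the origin on a cart in front of the work surface, level with it; the furniture and walls round the work are solid. World frame = base frame: x ahead of the robot, y to its left, z up, the work surface at z = 0. Lengths are in mm, angles in rad, forces in N, time in s.
With the tool pointing down it reaches from about 150 to 775 mm from the base axis. Payload 6.1 kg.
Tool frame: the origin (TCP) lies between the finger pads; the fingertips stand 14 mm ahead of it and the grasp point (between the pads) lies 5 mm behind it (arm.tcp_to_tips is the distance from the TCP to the fingertips, in mm); z points along the fingers, x is the direction in which the jaws open and shut, and the axes are right-handed (so a half turn about z gives the same grasp; the last joint's range is limited). The gripper opens to 85 mm and grips with 20 to 120 N. Pads are 22 mm wide; open, the fingers measure 114 mm over their backs; the gripper's body (76 mm by 85 mm) begins 54 mm behind the grasp point. The pads swing forward as they close: fully open they stand 13 mm farther back than shut.
Start: joints at [-1.251, 0.126, -0.04, 1.405, 0, 1.571], TCP at [165.041, -498.367, 245.295] pointing down, gripper open.
Joint ranges: [-2.72, 2.72], [-0.95, 1.95], [-1.27, 1.35], [-1.78, 2.02], [-1.46, 1.47], [-3.14, 3.14]. Speed limits (rad/s): [2.39, 2.39, 3.01, 3.14, 3.14, 3.14].

## Interface

Orientations are given as a 3x3 rotation matrix whose columns are the frame's x, y, z axes.
In Python, from bench import arm gives the robot as it stands.
- The arm moves only by the tool drive_tool, never from a script. Its argument "increments" is a list of rows, each a list of 3 entries, a list of its own where there are three numbers: the shift along the tool's x, y, z in units of 40 mm (1.0 is 40 mm), then the turn, a rotation vector about the tool's x, y, z in units of 5 degrees (1.0 is 5 degrees), then the closure, from -1 (fully open) to 1 (shut). In form: [[[tx, ty, tz], [rx, ry, rz], jaw], ...]. A call has 1 to 20 rows; each row is the pose to reach, as a shift and turn from the pose commanded when the call began, along the tool's axes at that moment; what a row does not reach only later rows make up. A row lasts 1/12 s, in which the tool goes at most 41.7 mm and 7.16 degrees, less where a joint would pass 70% of its speed; a pose out of reach is approached as far as the arm can. A call with a gripper value outside its range is refused whole. The fingers move at their own pace and stop on an object; "squeeze" is the grip in N (left out, the last holds). Time passes only in rows, so rows that repeat a pose let the fingers close. It gives the time, the measured TCP pose, the force and the opening at its end, in the units of the state.
- arm.get_obs(): the state, without advancing time (a new reading comes with each control period).
- arm.grab_frame(name): name is "scene" or "top" or "wrist"; returns a dict with "pixels" (420x560x3 uint8, red, green, blue), "depth" (420x560 float32, mm along the optical axis (not along the pixel's ray), 0 where there is no reading), "camera_matrix" (3x3 intrinsics, pixels), "dist_coeffs" ([k1, k2, p1, p2, k3] as OpenCV has them; the pictures are not rectified), "xyz" and "rotation" of the camera in the world; the wrist camera has in their place "T_tool_cam" (4x4, takes a point from camera to tool coordinates, whose origin is the TCP and whose axes are the tool frame's). Camera axes: x right, y down, z forward; pixel columns grow to the right and rows downward; lengths in mm; the calibration is good to about 2 mm. A picture is of the moment at which its call begins: read the wrist's pose just before it.
- arm.job_done(): hands the job in, once; it reports no verdict.
The state is a dict: "clock": time; "q": joint angles; "joint_velocities": joint speeds; "joint_torque": joint torques, N m; "position": TCP position; "eef_rot": TCP orientation; "wrist_force": force on the tool from outside, world axes, zero at the start; "ft_torque": the same for the moment, N m; "gripper_width": opening from 0.0 (shut) to 1.0 (fully open).
Only numpy, scipy, OpenCV 4.12 (cv2) and the standard library are available. Lean on these libraries where they do the work, as an engineer would, in place of code of your own. Each camera call takes 0.05 s, during which the arm holds its last target.

## Working session

There is one attempt and no reset: what is moved stays moved. The work goes in short steps, Python scripts to look and compute and a tool call to move; the robot and the scene stay as the last step left them, time stands still between calls to the robot, and variables do not carry over. Pictures are saved under pics/ and viewed, and the job is handed in when it is done.

Besides the shell and the picture viewer there is one more tool, called in YAML: its name, and indented under it one key for each argument. drive_tool: Moves the arm, as the interface text tells. Its arguments: {"type":"object","properties":{"increments":{"type":"array"},"squeeze":{"type":"number"}},"required":["increments"]}

```bash
ls; mkdir -p pics; cat > h.py <<'E'
import numpy as np, cv2
from bench import arm
def grab(n):
    o=arm.get_obs(); f=arm.grab_frame(n)
    K=np.array(f["camera_matrix"]);d=np.array(f["dist_coeffs"])
    if n=="wrist":
        T=np.eye(4);T[:3,:3]=o["eef_rot"];T[:3,3]=o["position"];T=T@np.array(f["T_tool_cam"])
        R,t=T[:3,:3],T[:3,3]
    else: R,t=np.array(f["rotation"]),np.array(f["xyz"])
    return dict(im=f["pixels"],dep=f["depth"],K=K,d=d,R=R,t=t)
def onplane(c,px,z):
    p=cv2.undistortPoints(np.array(px,float).reshape(-1,1,2),c["K"],c["d"]).reshape(-1,2)
    r=np.c_[p,np.ones(len(p))]@c["R"].T
    return c["t"]+r*((z-c["t"][2])/r[:,2])[:,None]
def cloud(c):
    h,w=c["dep"].shape
    u,v=np.meshgrid(np.arange(w),np.arange(h))
    p=cv2.undistortPoints(np.c_[u.ravel(),v.ravel()].astype(float).reshape(-1,1,2),c["K"],c["d"]).reshape(-1,2)
    P=np.c_[p,np.ones(len(p))]*c["dep"].ravel()[:,None]
    return (P@c["R"].T+c["t"]).reshape(h,w,3)
def save(c,n): cv2.imwrite("pics/"+n,c["im"][:,:,::-1])
E
python3 - <<'E'
from h import *
for n in("scene","top"):
    c=grab(n);save(c,n+"0.png");np.savez(n+"0.npz",**c);print(n,c["t"],c["R"].round(2).tolist())
o=arm.get_obs();print(o);print(arm.tcp_to_tips)
E
```

```text
pics
scene [ 215.29508754 -567.60729988  413.50210803] [[0.87, -0.22, 0.44], [-0.49, -0.38, 0.78], [-0.0, -0.9, -0.44]]
top [408.10390663 108.10681557 900.18549357] [[0.02, -0.98, 0.2], [-1.0, -0.02, -0.0], [0.01, -0.2, -0.98]]
{'clock': 0.1, 'q': array([-1.25101493e+00,  1.26349260e-01, -4.05197655e-02,  1.40539284e+00,
       -3.56426425e-05,  1.57081563e+00]), 'joint_velocities': array([ 0.00107833, -0.00070021,  0.00318439, -0.000348  , -0.00107571,
       -0.00074123]), 'joint_torque': array([ 2.02552597e-03, -4.36905491e+01,  3.53604126e+01,  1.36526814e-02,
        1.76226745e-04, -1.35910888e-06]), 'position': array([ 164.91947075, -498.05715128,  244.58496548]), 'eef_rot': array([[ 3.14340385e-01, -9.49310212e-01, -4.94539900e-04],
       [-9.49309209e-01, -3.14340772e-01,  1.38003389e-03],
       [-1.46553432e-03,  3.56708980e-05, -9.99998925e-01]]), 'wrist_force': array([ 0.01580016, -0.29099592, -0.09563103]), 'ft_torque': array([-0.01097008, -0.00859785, -0.01536013]), 'gripper_width': 0.9932949020656778}
14.0
```

View pics/scene0.png

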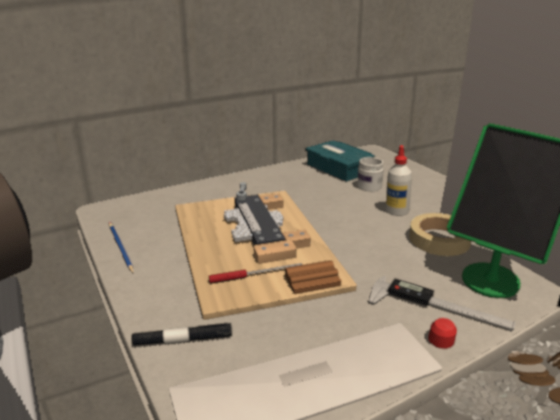

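View pics/top0.png

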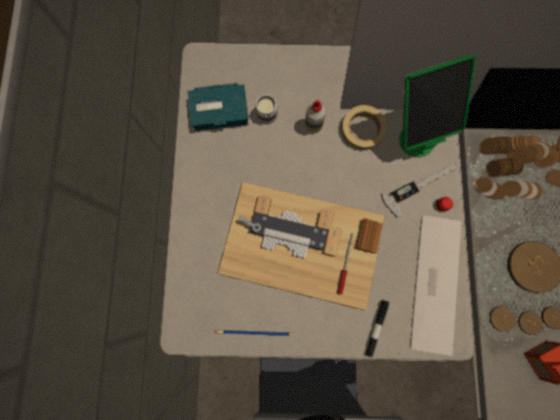

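```bash
python3 - <<'E'
from h import *
c=dict(np.load("top0.npz"))
im=c["im"]
crop=im[175:315,210:395][:,:,::-1]
cv2.imwrite("pics/top0c.png",cv2.resize(crop,None,fx=4.2,fy=4.2,interpolation=cv2.INTER_CUBIC))
c2=dict(np.load("scene0.npz"))
cv2.imwrite("pics/scene0c.png",cv2.resize(c2["im"][170:310,160:350][:,:,::-1],None,fx=4.2,fy=4.2,interpolation=cv2.INTER_CUBIC))
P=cloud(c)
print(P[232,290],P[300,300],P[240,245])
# dark housing
hsv=cv2.cvtColor(im,cv2.COLOR_RGB2HSV)
m=((hsv[...,2]<75)).astype(np.uint8); 
mm=np.zeros_like(m);mm[195:265,235:345]=m[195:265,235:345]
n,l,s,ce=cv2.connectedComponentsWithStats(mm)
print(s,ce)
cs,_=cv2.findContours(mm,0,2);k=max(cs,key=cv2.contourArea)
r=cv2.minAreaRect(k);b=cv2.boxPoints(r);print(r,b);print(onplane(c,b,34).round(1))
E
```

```text
[537.46402297  87.35527837  34.32690179] [ 3.89434199e+02  6.17125990e+01 -1.43222175e-01] [520.10934805 188.85971216  13.28619031]
[[     0      0    560    420 234328]
 [   249    213     78     37    868]
 [   256    227      2      1      2]
 [   326    230      2      2      2]] [[279.4632865  209.42839524]
 [289.35599078 228.74193548]
 [256.5        227.        ]
 [326.5        230.5       ]]
((287.90802001953125, 230.7318115234375), (76.87311553955078, 21.126476287841797), 13.79948616027832) [[248.06128 231.82208]
 [253.10046 211.30539]
 [327.75476 229.64154]
 [322.71558 250.15823]]
[[536.  180.9  34. ]
 [582.9 171.3  34. ]
 [544.6   3.1  34. ]
 [498.5  14.4  34. ]]
```

View pics/top0c.png

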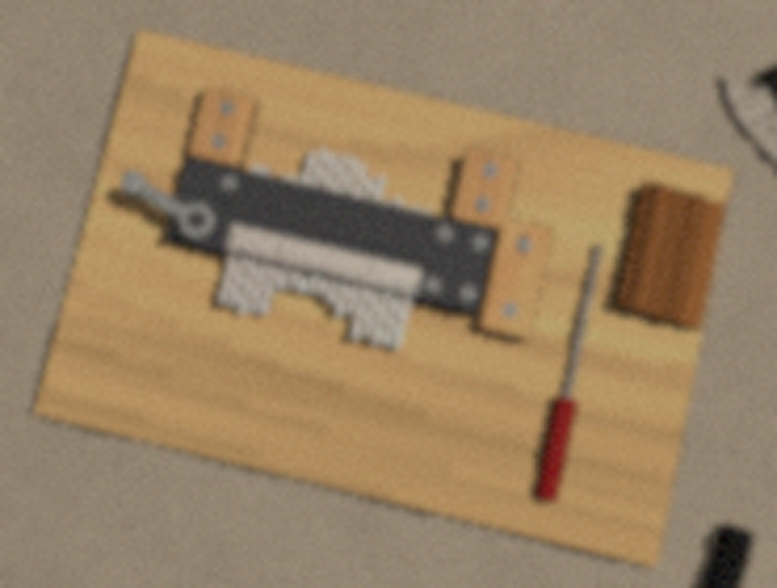

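View pics/scene0c.png

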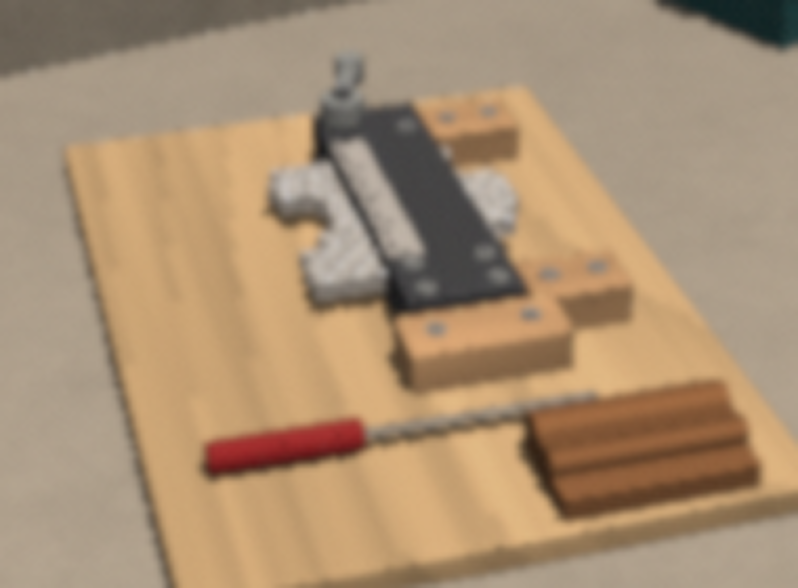

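```bash
python3 - <<'E'
from h import *
f=arm.grab_frame("wrist");print(np.array(f["T_tool_cam"]).round(3),f["camera_matrix"])
c=dict(np.load("top0.npz"))
cr=lambda p:(np.array(p)+.5)/4.2-.5+[210,175]
B=onplane(c,[cr(p) for p in [(138,32),(730,170),(655,565),(38,412)]],12)
print(B.round(1),B.mean(0))
for i,j in((0,1),(3,2),(3,0),(2,1)): v=B[i]-B[j] if i in(0,3) and j in (1,2) else B[j]-B[i]; print(np.degrees(np.arctan2(v[1],v[0])),np.linalg.norm(v))
G=onplane(c,[[248.06,231.82],[253.1,211.3],[327.75,229.64],[322.7,250.16]],34);print(G.mean(0))
L=onplane(c,[cr((197,220)),cr((133,183))],45);print(L)
cv2.imwrite("pics/w0.png",f["pixels"][:,:,::-1])
E
```

```text
[[ 1.00000e+00 -1.00000e-03  1.00000e-03  6.23000e-01]
 [ 0.00000e+00  9.60000e-01  2.81000e-01 -7.06250e+01]
 [-1.00000e-03 -2.81000e-01  9.60000e-01 -1.29742e+02]
 [ 0.00000e+00  0.00000e+00  0.00000e+00  1.00000e+00]] [[325.14970991   0.         277.07635562]
 [  0.         325.14970991 211.05691449]
 [  0.           0.           1.        ]]
[[ 656.3  200.2   12. ]
 [ 584.8 -128.1   12. ]
 [ 373.2  -82.    12. ]
 [ 445.6  244.9   12. ]] [514.9623668  58.7487968  12.       ]
77.70797402239704 336.0047323189269
77.51858671644503 334.81488116049326
-11.986526855181372 215.45100212203187
-12.303378620286217 216.55464958351968
[540.49246412  92.41198204  34.        ]
[[545.46223251 161.68411847  45.        ]
 [564.51371927 196.09236963  45.        ]]
```

View pics/w0.png

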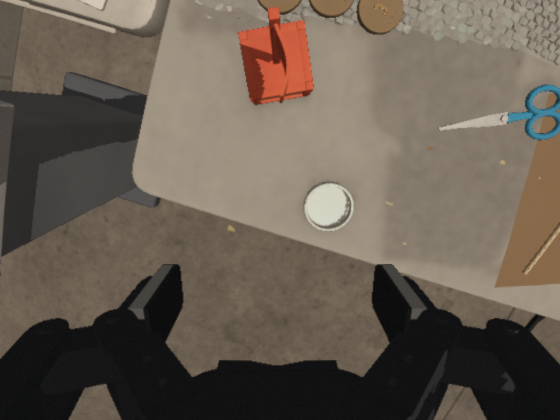

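drive_tool:
  increments:
    - [[-6,-5.5,0],[0,0,-15],1]
    - [[-12.4,-11.3,0],[0,0,-29.8],1]
    - [[-12.4,-11.3,0],[0,0,-29.8],1]
    - [[-12.4,-11.3,0],[0,0,-29.8],1]
    - [[-12.4,-11.3,0],[0,0,-29.8],1]
    - [[-12.4,-11.3,0],[0,0,-29.8],1]
    - [[-12.4,-11.3,0],[0,0,-29.8],1]
    - [[-12.4,-11.3,0],[0,0,-29.8],1]
    - [[-12.4,-11.3,0],[0,0,-29.8],1]
    - [[-12.4,-11.3,0],[0,0,-29.8],1]
    - [[-12.4,-11.3,0],[0,0,-29.8],1]
    - [[-12.4,-11.3,0],[0,0,-29.8],1]
    - [[-12.4,-11.3,0],[0,0,-29.8],1]
    - [[-12.4,-11.3,0],[0,0,-29.8],1]
    - [[-12.4,-11.3,0],[0,0,-29.8],1]
    - [[-12.4,-11.3,0],[0,0,-29.8],1]
    - [[-12.4,-11.3,0],[0,0,-29.8],1]
    - [[-12.4,-11.3,0],[0,0,-29.8],1]
    - [[-12.4,-11.3,0],[0,0,-29.8],1]
    - [[-12.4,-11.3,0],[0,0,-29.8],1]
  squeeze: 30

```text
clock: 1.82
position: [438.1, 115.1, 244.8]
eef_rot: [[0.309, 0.951, -0.001], [0.951, -0.309, -0.0], [-0.001, -0.001, -1.0]]
wrist_force: [-0.7, -0.3, -0.6]
gripper_width: 0.003
```

drive_tool:
  increments:
    - [[0,0,0.9],[0,0,-1.1],1]
    - [[0,0,1.8],[0,0,-1.1],1]
    - [[0,0,1.8],[0,0,-1.1],1]
    - [[0,0,1.8],[0,0,-1.1],1]
    - [[0,0,1.8],[0,0,-1.1],1]

```text
clock: 2.23
position: [438.8, 114.7, 175.0]
eef_rot: [[0.224, 0.975, 0.001], [0.975, -0.224, 0.0], [0.001, 0.001, -1.0]]
wrist_force: [-0.3, 1.0, 0.1]
gripper_width: 0.001
```

```bash
python3 - <<'E'
from h import *
c=grab("wrist");save(c,"w1.png");np.savez("w1.npz",**c)
o=arm.get_obs();print(o["position"],o["eef_rot"].round(4),o["q"])
c=grab("top");save(c,"t1.png")
E
```

```text
[439.45510205 114.8924398  175.64628929] [[ 2.242e-01  9.745e-01  3.000e-03]
 [ 9.745e-01 -2.242e-01  8.000e-04]
 [ 1.500e-03  2.800e-03 -1.000e+00]] [ 2.55694873e-01 -3.63666920e-04 -3.27454734e-01  1.24057249e+00
  3.92042591e-05  4.81839727e-01]
```

View pics/w1.png

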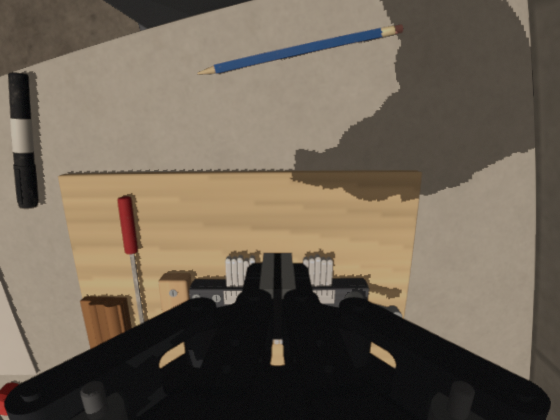

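```bash
python3 - <<'E'
from h import *
c=dict(np.load("w1.npz"))
cv2.imwrite("pics/w1c.png",cv2.resize(c["im"][240:340,150:420][:,:,::-1],None,fx=2.95,fy=2.95,interpolation=cv2.INTER_CUBIC))
P=cloud(c)
for r,cc in((297,205),(297,355),(270,235),(262,278),(300,395),(318,395)): print(r,cc,P[r,cc].round(1))
E
```

```text
297 205 [369.1 129.9 304.6]
297 355 [432.7 142.5 207. ]
270 235 [494.6  60.4  29.1]
262 278 [427.4 116.8 177.5]
300 395 [572.7 207.7  12.7]
318 395 [435.3 152.1 218.9]
```

View pics/w1c.png

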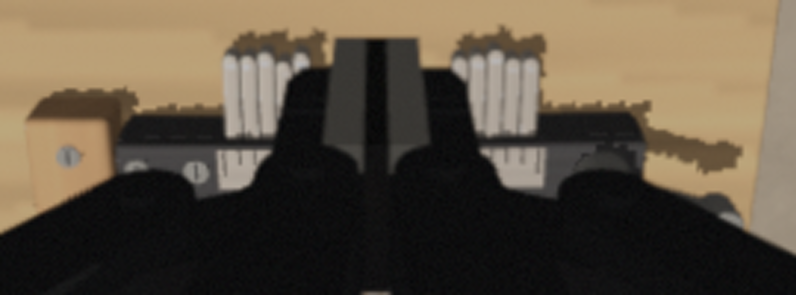

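```bash
python3 - <<'E'
from h import *
c=dict(np.load("w1.npz"))
cr=lambda p:(np.array(p)+.5)/2.95-.5+[150,240]
E=onplane(c,[cr(p) for p in[(118,146),(643,142),(210,145),(560,143)]],34)
print(E.round(1));v=E[1]-E[0];print(np.degrees(np.arctan2(v[1],v[0])),np.linalg.norm(v))
L=onplane(c,[cr(p) for p in[(223,100),(541,100)]],27);print(L.round(1),np.linalg.norm(L[0]-L[1]))
a=np.radians(77.5-90);gx=np.array([np.cos(a),np.sin(a)]);gy=np.array([-gx[1],gx[0]])
print("front x:",E[:,:2]@gx,"y",E[:,:2]@gy, "leaf y",L[:,:2]@gy, L[:,:2].mean(0)@gy,"tcp",np.array([439.455,114.89])@gx,np.array([439.455,114.89])@gy)
# finger tips
F=onplane(c,[cr(p) for p in[(335,40),(420,40)]],161.6);print(F.round(1),F[:,:2]@gx,F[:,:2]@gy)
T=np.array([[536,180.9],[582.9,171.3],[544.6,3.1],[498.5,14.4]]);print("top cam",T@gx,T@gy)
E
```

```text
[[502.2  14.6  34. ]
 [538.4 178.1  34. ]
 [508.3  43.5  34. ]
 [532.6 152.1  34. ]]
77.52658088230035 167.46728359243534
[[497.1  49.9  27. ]
 [520.  149.3  27. ]] 102.05644194875583
front x: [487.18591766 487.10822559 486.81578418 487.02305782] y [122.93911884 290.40638441 152.5036106  263.79443329] leaf y [156.29702243 258.35004759] 207.32353501116484 tcp 404.1714145635417 207.28211880117814
[[428.7 109.3 161.6]
 [431.8 122.7 161.6]] [394.89687602 395.00783244] [199.49647026 213.2364011 ]
top cam [484.14073365 532.00683668 531.01984267 483.56682911] [292.62358076 293.40215698 120.89953137 121.95381005]
```

```bash
python3 - <<'E'
from h import *
c=dict(np.load("w1.npz"))
T=np.array(arm.grab_frame("wrist")["T_tool_cam"])
P=cloud(c); R=np.array([[.2242,.9745,.003],[.9745,-.2242,.0008],[.0015,.0028,-1]]);Q=(P-[439.455,114.892,175.646])@R
for r in range(250,335,4): print(r,[tuple(Q[r,cc].round(0).astype(int)) for cc in (252,258,264,268,272,286,292,298,304)])
E
```

```text
250 [(np.int64(-26), np.int64(52), np.int64(162)), (np.int64(-20), np.int64(52), np.int64(164)), (np.int64(-14), np.int64(52), np.int64(163)), (np.int64(-10), np.int64(51), np.int64(160)), (np.int64(-7), np.int64(52), np.int64(162)), (np.int64(7), np.int64(52), np.int64(163)), (np.int64(13), np.int64(52), np.int64(163)), (np.int64(19), np.int64(52), np.int64(162)), (np.int64(24), np.int64(52), np.int64(162))]
254 [(np.int64(-25), np.int64(53), np.int64(155)), (np.int64(-20), np.int64(56), np.int64(162)), (np.int64(-7), np.int64(-12), np.int64(8)), (np.int64(-5), np.int64(-11), np.int64(9)), (np.int64(-4), np.int64(-12), np.int64(7)), (np.int64(3), np.int64(-11), np.int64(9)), (np.int64(5), np.int64(-12), np.int64(7)), (np.int64(19), np.int64(57), np.int64(163)), (np.int64(25), np.int64(57), np.int64(164))]
258 [(np.int64(-25), np.int64(54), np.int64(147)), (np.int64(-20), np.int64(61), np.int64(163)), (np.int64(-7), np.int64(-12), np.int64(2)), (np.int64(-5), np.int64(-12), np.int64(2)), (np.int64(-3), np.int64(-12), np.int64(3)), (np.int64(3), np.int64(-11), np.int64(4)), (np.int64(
[... 7241 characters left out ...]
-14), np.int64(-52)), (np.int64(-4), np.int64(-2), np.int64(-35)), (np.int64(-3), np.int64(0), np.int64(-32)), (np.int64(2), np.int64(-2), np.int64(-34)), (np.int64(3), np.int64(-17), np.int64(-56)), (np.int64(4), np.int64(-18), np.int64(-57)), (np.int64(6), np.int64(-18), np.int64(-56))]
334 [(np.int64(-8), np.int64(-18), np.int64(-58)), (np.int64(-6), np.int64(-18), np.int64(-58)), (np.int64(-5), np.int64(-13), np.int64(-51)), (np.int64(-4), np.int64(-1), np.int64(-36)), (np.int64(-3), np.int64(2), np.int64(-32)), (np.int64(2), np.int64(-1), np.int64(-36)), (np.int64(3), np.int64(-16), np.int64(-55)), (np.int64(4), np.int64(-17), np.int64(-57)), (np.int64(6), np.int64(-18), np.int64(-58))]
```

drive_tool:
  increments:
    - [[0,0,0.9],[0,0,0],1]
    - [[0,0,1.8],[0,0,0],1]
    - [[0,0,2.6],[0,0,0],1]
    - [[0,0,3.2],[0,0,0],1]
    - [[0,0,3.5],[0,0,0],1]
    - [[0,0,3.6],[0,0,0],1]
    - [[0,0,3.6],[0,0,0],1]
    - [[0,0,3.6],[0,0,0],1]

```text
clock: 3.05
position: [439.5, 114.9, 30.8]
eef_rot: [[0.224, 0.975, 0.002], [0.975, -0.224, 0.001], [0.001, 0.002, -1.0]]
wrist_force: [-0.6, 0.1, -0.2]
gripper_width: -0.001
```

drive_tool:
  increments:
    - [[0,0.5,0.03],[0,0,0],1]
    - [[0,1.0,0.03],[0,0,0],1]
    - [[0,1.3,0.03],[0,0,0],1]
    - [[0,1.5,0.03],[0,0,0],1]
    - [[0,1.6,0.03],[0,0,0],1]
    - [[0,1.65,0.03],[0,0,0],1]
    - [[0,1.7,0.03],[0,0,0],1]
    - [[0,1.7,0.03],[0,0,0],1]
    - [[0,1.7,0.03],[0,0,0],1]

```text
clock: 3.8
position: [504.1, 99.4, 28.1]
eef_rot: [[0.224, 0.975, -0.0], [0.975, -0.224, -0.0], [-0.0, -0.0, -1.0]]
wrist_force: [-0.8, -0.2, 0.5]
gripper_width: 0.001
```

drive_tool:
  increments:
    - [[0,0.025,0],[0,0,0],1]
    - [[0,0.05,0],[0,0,0],1]
    - [[0,0.05,0],[0,0,0],1]

```text
clock: 4.05
position: [506.1, 98.9, 28.0]
eef_rot: [[0.224, 0.975, -0.001], [0.975, -0.224, -0.0], [-0.0, -0.0, -1.0]]
wrist_force: [-1.6, 0.9, 2.3]
gripper_width: -0.002
```

drive_tool:
  increments:
    - [[0,0.025,0],[0,0,0],1]
    - [[0,0.05,0],[0,0,0],1]
    - [[0,0.05,0],[0,0,0],1]

```text
clock: 4.3
position: [508.4, 98.4, 28.1]
eef_rot: [[0.224, 0.975, -0.0], [0.975, -0.224, -0.0], [-0.0, -0.0, -1.0]]
wrist_force: [-2.2, 2.0, 1.1]
gripper_width: -0.002
```

drive_tool:
  increments:
    - [[0,0.025,0],[0,0,0],1]
    - [[0,0.05,0],[0,0,0],1]
    - [[0,0.05,0],[0,0,0],1]

```text
clock: 4.55
position: [509.5, 98.1, 28.0]
eef_rot: [[0.224, 0.975, -0.002], [0.975, -0.224, 0.001], [0.0, -0.002, -1.0]]
wrist_force: [-5.4, 2.4, 3.3]
gripper_width: -0.0
```

```bash
python3 - <<'E'
from h import *
o=arm.get_obs();print(o["position"],o["wrist_force"])
c=grab("wrist");save(c,"w2.png")
cv2.imwrite("pics/w2c.png",cv2.resize(c["im"][200:340,130:440][:,:,::-1],None,fx=2.5,fy=2.5,interpolation=cv2.INTER_CUBIC))
E
```

```text
[509.52294702  98.11480067  27.9581311 ] [-5.41518649  2.37705124  3.26842576]
```

View pics/w2.png

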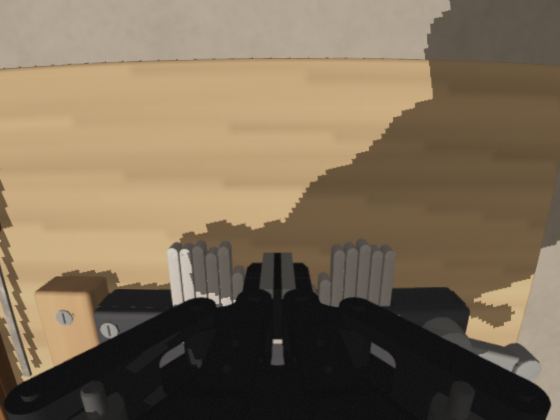

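drive_tool:
  increments:
    - [[0,0.025,0],[0,0,0],1]
    - [[0,0.05,0],[0,0,0],1]
    - [[0,0.05,0],[0,0,0],1]

```text
clock: 4.85
position: [510.3, 97.9, 27.9]
eef_rot: [[0.223, 0.975, -0.004], [0.975, -0.223, 0.001], [0.0, -0.004, -1.0]]
wrist_force: [-9.1, 2.6, 5.9]
gripper_width: 0.002
```

drive_tool:
  increments:
    - [[0,0.025,0],[0,0,0],1]
    - [[0,0.05,0],[0,0,0],1]
    - [[0,0.05,0],[0,0,0],1]

```text
clock: 5.1
position: [510.4, 97.9, 27.8]
eef_rot: [[0.223, 0.975, -0.007], [0.975, -0.223, 0.002], [0.001, -0.008, -1.0]]
wrist_force: [-16.0, 4.8, 11.8]
gripper_width: -0.0
```

drive_tool:
  increments:
    - [[0,-0.6,0],[0,0,0],1]
    - [[0,-1.0,0],[0,0,0],1]
    - [[0,-1.0,0],[0,0,0],1]
    - [[0.31,-1.0,0],[0,0,0],1]
    - [[0.31,-1.0,0],[0,0,0],1]
    - [[0.31,-0.6,0],[0,0,0],1]
    - [[0.31,-0.3,0],[0,0,0],1]
    - [[0.31,-0.15,0],[0,0,0],1]
    - [[0.31,-0.07,0],[0,0,0],1]
    - [[0.31,0,0],[0,0,0],1]
    - [[0.31,0,0],[0,0,0],1]
    - [[0.31,0,0],[0,0,0],1]

```text
clock: 6.1
position: [513.2, 110.4, 27.5]
eef_rot: [[0.223, 0.975, -0.009], [0.975, -0.223, 0.004], [0.002, -0.009, -1.0]]
wrist_force: [-15.7, 7.4, 11.0]
gripper_width: -0.005
```

drive_tool:
  increments:
    - [[0,-0.6,0],[0,0,0],1]
    - [[0,-1.0,0],[0,0,0],1]
    - [[0,-1.0,0],[0,0,0],1]
    - [[0.28,-1.0,0],[0,0,0],1]
    - [[0.28,-1.0,0],[0,0,0],1]
    - [[0.28,-0.6,0],[0,0,0],1]
    - [[0.28,-0.3,0],[0,0,0],1]
    - [[0.28,-0.15,0],[0,0,0],1]
    - [[0.28,-0.07,0],[0,0,0],1]
    - [[0.28,0,0],[0,0,0],1]
    - [[0.28,0,0],[0,0,0],1]
    - [[0.28,0,0],[0,0,0],1]

```text
clock: 7.1
position: [515.6, 121.3, 27.5]
eef_rot: [[0.223, 0.975, -0.009], [0.975, -0.223, 0.004], [0.002, -0.009, -1.0]]
wrist_force: [-15.1, 6.5, 11.8]
gripper_width: -0.002
```

```bash
python3 - <<'E'
from h import *
o=arm.get_obs();print(o["position"],o["wrist_force"])
c=grab("wrist");save(c,"w3.png")
E
```

```text
[515.64509775 121.33927168  27.51794455] [-15.0971722    6.53741158  11.75197687]
```

View pics/w3.png

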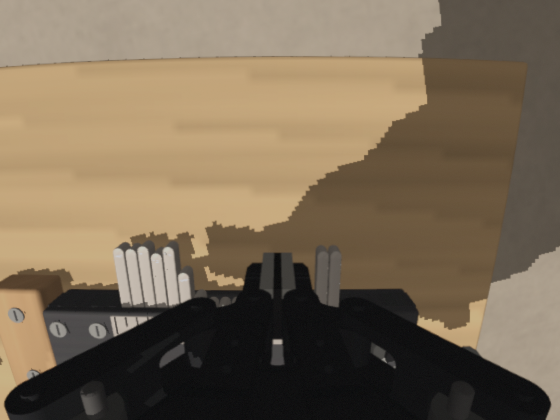

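drive_tool:
  increments:
    - [[0,-0.6,0],[0,0,0],1]
    - [[0,-1.0,0],[0,0,0],1]
    - [[0,-1.0,0],[0,0,0],1]
    - [[0.28,-1.0,0],[0,0,0],1]
    - [[0.28,-1.0,0],[0,0,0],1]
    - [[0.28,-0.6,0],[0,0,0],1]
    - [[0.28,-0.3,0],[0,0,0],1]
    - [[0.28,-0.15,0],[0,0,0],1]
    - [[0.28,-0.07,0],[0,0,0],1]
    - [[0.28,0,0],[0,0,0],1]
    - [[0.28,0,0],[0,0,0],1]
    - [[0.28,0,0],[0,0,0],1]

```text
clock: 8.15
position: [518.1, 132.3, 27.5]
eef_rot: [[0.223, 0.975, -0.009], [0.975, -0.223, 0.004], [0.002, -0.01, -1.0]]
wrist_force: [-16.5, 6.5, 10.6]
gripper_width: -0.001
```

drive_tool:
  increments:
    - [[0,-0.6,0],[0,0,0],1]
    - [[0,-1.0,0],[0,0,0],1]
    - [[0,-1.0,0],[0,0,0],1]
    - [[0.28,-1.0,0],[0,0,0],1]
    - [[0.28,-1.0,0],[0,0,0],1]
    - [[0.28,-0.6,0],[0,0,0],1]
    - [[0.28,-0.3,0],[0,0,0],1]
    - [[0.28,-0.15,0],[0,0,0],1]
    - [[0.28,-0.07,0],[0,0,0],1]
    - [[0.28,0,0],[0,0,0],1]
    - [[0.28,0,0],[0,0,0],1]
    - [[0.28,0,0],[0,0,0],1]

```text
clock: 9.15
position: [520.6, 143.3, 27.6]
eef_rot: [[0.223, 0.975, -0.009], [0.975, -0.223, 0.004], [0.002, -0.01, -1.0]]
wrist_force: [-15.9, 6.8, 10.7]
gripper_width: -0.003
```

drive_tool:
  increments:
    - [[0,-0.6,0],[0,0,0],1]
    - [[0,-1.0,0],[0,0,0],1]
    - [[0,-1.0,0],[0,0,0],1]
    - [[-0.7,-1.0,0],[0,0,0],1]
    - [[-1.4,-1.0,0],[0,0,0],1]
    - [[-1.4,-1.0,0],[0,0,0],1]
    - [[-1.4,-1.0,0],[0,0,0],1]
    - [[-1.4,-0.6,0],[0,0,0],1]
    - [[-1.4,-0.3,0],[0,0,0],1]
    - [[-1.4,-0.15,0],[0,0,0],1]
    - [[-1.4,-0.07,0],[0,0,0],1]
    - [[-1.4,0.01,0],[0,0,0],1]
    - [[-1.4,0.01,0],[0,0,0],1]
    - [[-1.4,0.01,0],[0,0,0],1]

```text
clock: 10.32
position: [508.4, 88.8, 27.3]
eef_rot: [[0.222, 0.975, -0.009], [0.975, -0.222, 0.003], [0.001, -0.009, -1.0]]
wrist_force: [-15.8, 5.0, 9.2]
gripper_width: 0.002
```

drive_tool:
  increments:
    - [[0,-0.6,0],[0,0,0],1]
    - [[0,-1.0,0],[0,0,0],1]
    - [[0,-1.0,0],[0,0,0],1]
    - [[-0.28,-1.0,0],[0,0,0],1]
    - [[-0.28,-1.0,0],[0,0,0],1]
    - [[-0.28,-0.6,0],[0,0,0],1]
    - [[-0.28,-0.3,0],[0,0,0],1]
    - [[-0.28,-0.15,0],[0,0,0],1]
    - [[-0.28,-0.07,0],[0,0,0],1]
    - [[-0.28,0,0],[0,0,0],1]
    - [[-0.28,0,0],[0,0,0],1]
    - [[-0.28,0,0],[0,0,0],1]

```text
clock: 11.32
position: [505.8, 77.1, 27.2]
eef_rot: [[0.223, 0.975, -0.009], [0.975, -0.223, 0.003], [0.001, -0.01, -1.0]]
wrist_force: [-15.8, 4.4, 10.4]
gripper_width: -0.0
```

drive_tool:
  increments:
    - [[0,-0.6,0],[0,0,0],1]
    - [[0,-1.0,0],[0,0,0],1]
    - [[0,-1.0,0],[0,0,0],1]
    - [[-0.28,-1.0,0],[0,0,0],1]
    - [[-0.28,-1.0,0],[0,0,0],1]
    - [[-0.28,-0.6,0],[0,0,0],1]
    - [[-0.28,-0.3,0],[0,0,0],1]
    - [[-0.28,-0.15,0],[0,0,0],1]
    - [[-0.28,-0.07,0],[0,0,0],1]
    - [[-0.28,0,0],[0,0,0],1]
    - [[-0.28,0,0],[0,0,0],1]
    - [[-0.28,0,0],[0,0,0],1]

```text
clock: 12.32
position: [503.3, 66.1, 27.2]
eef_rot: [[0.224, 0.975, -0.009], [0.975, -0.224, 0.003], [0.0, -0.01, -1.0]]
wrist_force: [-15.8, 4.0, 9.4]
gripper_width: -0.005
```

drive_tool:
  increments:
    - [[0,-0.6,0],[0,0,0],1]
    - [[0,-1.0,0],[0,0,0],1]
    - [[0,-1.0,0],[0,0,0],1]
    - [[-0.28,-1.0,0],[0,0,0],1]
    - [[-0.28,-1.0,0],[0,0,0],1]
    - [[-0.28,-0.6,0],[0,0,0],1]
    - [[-0.28,-0.3,0],[0,0,0],1]
    - [[-0.28,-0.15,0],[0,0,0],1]
    - [[-0.28,-0.07,0],[0,0,0],1]
    - [[-0.28,0,0],[0,0,0],1]
    - [[-0.28,0,0],[0,0,0],1]
    - [[-0.28,0,0],[0,0,0],1]

```text
clock: 13.32
position: [500.9, 55.1, 27.1]
eef_rot: [[0.224, 0.975, -0.009], [0.975, -0.224, 0.003], [0.0, -0.009, -1.0]]
wrist_force: [-14.8, 3.6, 9.4]
gripper_width: 0.001
```

drive_tool:
  increments:
    - [[0,-0.8,0],[0,0,0],1]
    - [[0,-1.6,0],[0,0,0],1]
    - [[0.5,-2.4,-0.5],[0,0,0],1]
    - [[1.2,-2.6,-1.5],[0,0,0],1]
    - [[1.2,-2.6,-2],[0,0,0],1]
    - [[1.2,-2.6,-2],[0,0,0],1]
    - [[1.2,-2.6,-2],[0,0,0],1]

```text
clock: 13.9
position: [416.1, 125.4, 109.8]
eef_rot: [[0.223, 0.975, 0.004], [0.975, -0.223, 0.001], [0.002, 0.004, -1.0]]
wrist_force: [0.6, 1.2, -0.7]
gripper_width: 0.001
```

```bash
python3 - <<'E'
from h import *
o=arm.get_obs();print(o["clock"],o["position"],o["wrist_force"])
c=grab("wrist");save(c,"w4.png");np.savez("w4.npz",**c)
cv2.imwrite("pics/w4c.png",cv2.resize(c["im"][240:340,130:430][:,:,::-1],None,fx=2.65,fy=2.65,interpolation=cv2.INTER_CUBIC))
c=grab("top");np.savez("t4.npz",**c);cv2.imwrite("pics/t4.png",cv2.resize(c["im"][175:315,210:395][:,:,::-1],None,fx=4.2,fy=4.2,interpolation=cv2.INTER_CUBIC))
E
```

```text
13.9 [416.07842377 125.36613972 109.81687887] [ 0.55610287  1.16392121 -0.69694715]
```

View pics/w4c.png

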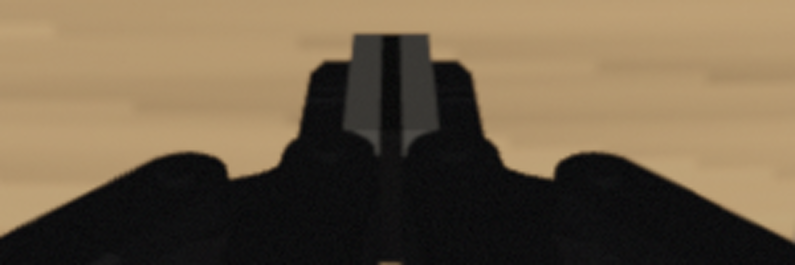

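View pics/t4.png

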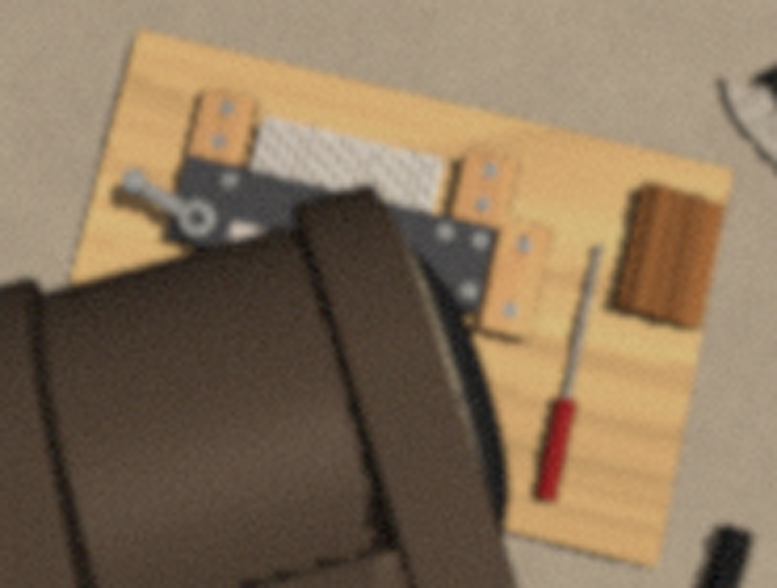

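drive_tool:
  increments:
    - [[1,0.4,-1],[0,0,0],1]
    - [[2,0.8,-2],[0,0,0],1]
    - [[2.9,1.25,-2],[0,0,0],1]
    - [[2.9,1.25,-2],[0,0,0],1]
    - [[2.9,1.25,-2],[0,0,0],1]
    - [[2.9,1.25,-2],[0,0,0],1]

```text
clock: 14.5
position: [489.5, 226.6, 186.3]
eef_rot: [[0.224, 0.975, -0.002], [0.975, -0.224, -0.001], [-0.002, -0.002, -1.0]]
wrist_force: [0.0, -0.3, -0.1]
gripper_width: 0.002
```

```bash
python3 - <<'E'
from h import *
o=arm.get_obs();print(o["clock"],o["position"],o["wrist_force"])
c=grab("wrist");save(c,"w5.png");np.savez("w5.npz",**c)
c=grab("top");np.savez("t5.npz",**c);cv2.imwrite("pics/t5.png",cv2.resize(c["im"][175:315,210:395][:,:,::-1],None,fx=4.2,fy=4.2,interpolation=cv2.INTER_CUBIC))
E
```

```text
14.5 [489.49036352 226.60893853 186.33334145] [ 0.0446625  -0.25636047 -0.07226218]
```

View pics/w5.png

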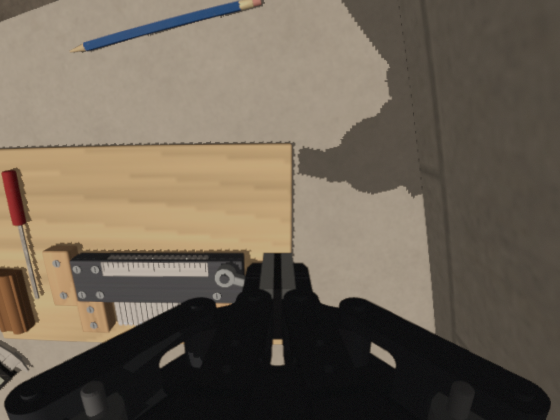

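View pics/t5.png

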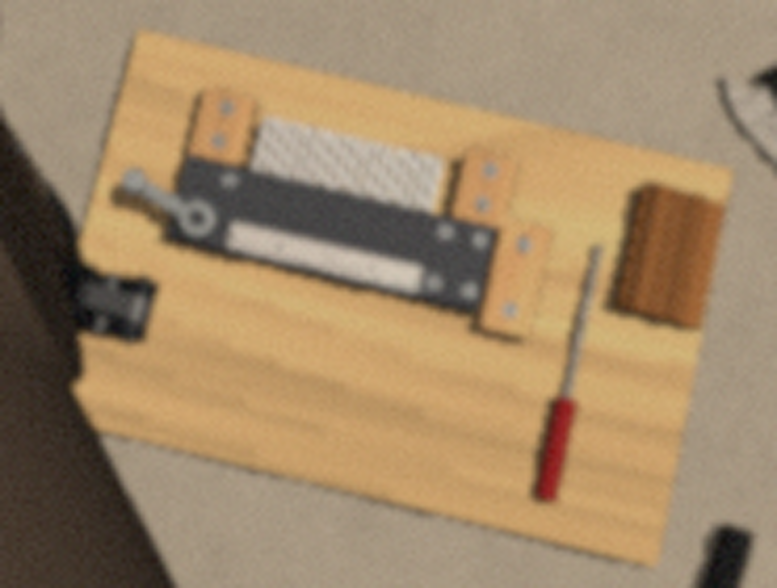

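drive_tool:
  increments:
    - [[-0.25,0.6,0],[0,0,0],1]
    - [[-0.25,1.33,0.5],[0,0,0],1]
    - [[-0.25,1.33,1.4],[0,0,0],1]
    - [[-0.25,1.33,2.3],[0,0,0],1]
    - [[-0.25,1.33,2.9],[0,0,0],1]
    - [[-0.25,1.33,3.2],[0,0,0],1]
    - [[-0.25,1.33,3.2],[0,0,0],1]
    - [[-0.25,1.33,3.2],[0,0,0],1]

```text
clock: 15.27
position: [537.2, 203.4, 59.2]
eef_rot: [[0.225, 0.974, -0.003], [0.974, -0.225, -0.001], [-0.002, -0.002, -1.0]]
wrist_force: [0.1, 0.4, -0.1]
gripper_width: 0.002
```

```bash
python3 - <<'E'
from h import *
o=arm.get_obs();p=o["position"];print(o["clock"],p,o["wrist_force"],"u",p[0]*.9763-p[1]*.2164,"v",p[0]*.2164+p[1]*.9763)
c=grab("wrist");save(c,"w6.png")
E
```

```text
15.2667 [537.16876207 203.43429288  59.18234152] [ 0.08225959  0.35875539 -0.08588633] u 480.4146814263565 v 314.8562202548204
```

View pics/w6.png

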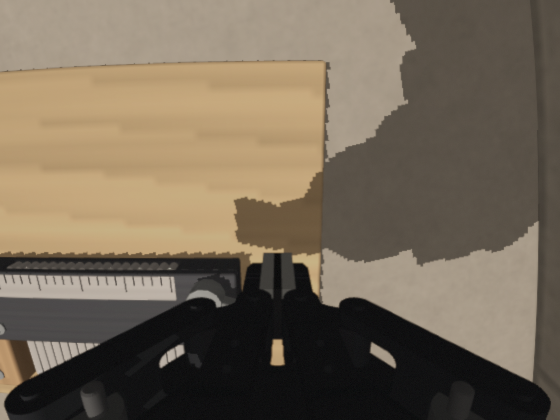

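drive_tool:
  increments:
    - [[0,0,0.14],[0,0,0],1]
    - [[0,0,0.14],[0,0,0],1]
    - [[0,0.15,0.14],[0,0,0],1]
    - [[0,0.25,0.14],[0,0,0],1]
    - [[0,0.32,0.14],[0,0,0],1]
    - [[-0.03,0.4,0.14],[0,0,0],1]
    - [[-0.07,0.5,0.14],[0,0,0],1]
    - [[-0.11,0.6,0.14],[0,0,0],1]
    - [[-0.14,0.7,0.14],[0,0,0],1]
    - [[-0.17,0.77,0.14],[0,0,0],1]
    - [[-0.17,0.77,0.14],[0,0,0],1]

```text
clock: 16.23
position: [567.3, 190.6, 54.3]
eef_rot: [[0.225, 0.974, -0.0], [0.974, -0.225, -0.001], [-0.001, -0.0, -1.0]]
wrist_force: [-0.3, -1.1, 0.3]
gripper_width: 0.001
```

```bash
python3 - <<'E'
from h import *
o=arm.get_obs();p=o["position"];print(o["clock"],p,o["wrist_force"],"u",p[0]*.9763-p[1]*.2164,"v",p[0]*.2164+p[1]*.9763)
c=grab("scene");cv2.imwrite("pics/s6.png",cv2.resize(c["im"][130:290,160:350][:,:,::-1],None,fx=4,fy=3.7,interpolation=cv2.INTER_CUBIC))
E
```

```text
16.2333 [567.2759514  190.60632735  54.33402963] [-0.28236471 -1.14168743  0.27843613] u 512.5843021119921 v 308.84747327393427
```

View pics/s6.png

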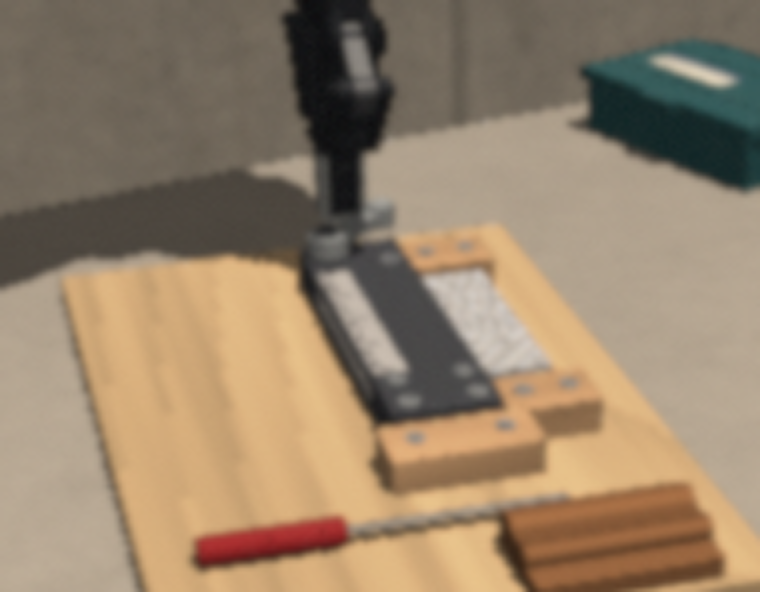

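drive_tool:
  increments:
    - [[0.3,0,0],[0,0,0],1]
    - [[0.6,0,0],[0,0,0],1]
    - [[0.6,0.1,0],[0,0,0],1]
    - [[0.6,0.4,0],[0,0,0],1]
    - [[0.6,0.6,0],[0,0,0],1]
    - [[0.6,0.6,0],[0,0,0],1]
    - [[0.4,0.6,0],[0,0,0],1]
    - [[0.2,0.6,0],[0,0,0],1]
    - [[0.05,0.6,0],[0,0,0],1]
    - [[-0.1,0.6,0],[0,0,0],1]
    - [[-0.2,0.6,0],[0,0,0],1]
    - [[-0.3,0.6,0],[0,0,0],1]
    - [[-0.3,0.6,0],[0,0,0],1]

```text
clock: 17.37
position: [587.3, 173.2, 54.7]
eef_rot: [[0.225, 0.974, -0.0], [0.974, -0.225, -0.0], [-0.0, -0.0, -1.0]]
wrist_force: [0.4, 0.4, -0.2]
gripper_width: 0.004
```

drive_tool:
  increments:
    - [[-0.05,0,0],[0,0,0],1]
    - [[-0.1,0,0],[0,0,0],1]
    - [[-0.1,0,0],[0,0,0],1]

```text
clock: 17.62
position: [586.9, 170.7, 54.6]
eef_rot: [[0.224, 0.975, 0.0], [0.975, -0.224, 0.001], [0.001, 0.0, -1.0]]
wrist_force: [0.8, 2.4, 0.5]
gripper_width: 0.001
```

drive_tool:
  increments:
    - [[-0.05,0,0],[0,0,0],1]
    - [[-0.05,0,0],[0,0,0],1]
    - [[-0.05,0,0],[0,0,0],1]

```text
clock: 17.87
position: [586.8, 169.6, 54.7]
eef_rot: [[0.223, 0.975, 0.001], [0.975, -0.223, 0.002], [0.002, 0.0, -1.0]]
wrist_force: [3.4, 6.4, -0.2]
gripper_width: -0.001
```

drive_tool:
  increments:
    - [[-0.05,0,0],[0,0,0],1]
    - [[-0.05,0,0],[0,0,0],1]
    - [[-0.05,0,0],[0,0,0],1]

```text
clock: 18.12
position: [587.3, 168.7, 54.9]
eef_rot: [[0.223, 0.975, 0.003], [0.975, -0.223, 0.004], [0.005, 0.002, -1.0]]
wrist_force: [4.8, 9.4, -2.4]
gripper_width: -0.001
```

```bash
python3 - <<'E'
from h import *
o=arm.get_obs();p=o["position"];print(o["clock"],p,o["wrist_force"],"u",p[0]*.9763-p[1]*.2164,"v",p[0]*.2164+p[1]*.9763)
c=grab("wrist");save(c,"w7.png")
E
```

```text
18.1167 [587.3449233  168.6523191   54.94698359] [ 4.83987521  9.42276612 -2.39323115] u 536.9284867622407 v 291.7567005408651
```

View pics/w7.png

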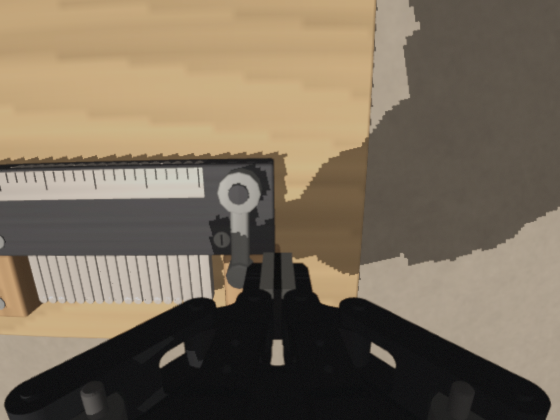

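drive_tool:
  increments:
    - [[0.3,0,0],[0,0,0],1]
    - [[0.8,0,0],[0,0,0],1]
    - [[1.2,-0.3,-1],[0,0,0],1]
    - [[1.2,-1.2,-2],[0,0,0],1]
    - [[1.2,-2,-3],[0,0,0],1]
    - [[1.2,-3,-3],[0,0,0],1]
    - [[1.2,-3,-3],[0,0,0],1]
    - [[1.2,-3,-3],[0,0,0],1]

```text
clock: 18.83
position: [477.2, 240.8, 176.5]
eef_rot: [[0.221, 0.975, 0.001], [0.975, -0.221, 0.0], [0.0, 0.001, -1.0]]
wrist_force: [-0.5, 0.6, -0.3]
gripper_width: 0.004
```

```bash
python3 - <<'E'
from h import *
o=arm.get_obs();print(o["clock"],o["position"],o["wrist_force"])
c=grab("wrist");save(c,"w8.png");np.savez("w8.npz",**c)
c=grab("top");np.savez("t8.npz",**c);cv2.imwrite("pics/t8.png",cv2.resize(c["im"][175:315,210:395][:,:,::-1],None,fx=4.2,fy=4.2,interpolation=cv2.INTER_CUBIC))
E
```

```text
18.8333 [477.24392647 240.81515827 176.50703957] [-0.47510948  0.56207841 -0.30037742]
```

View pics/w8.png

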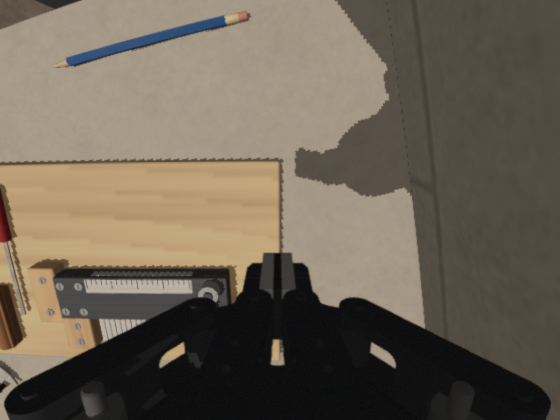

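View pics/t8.png

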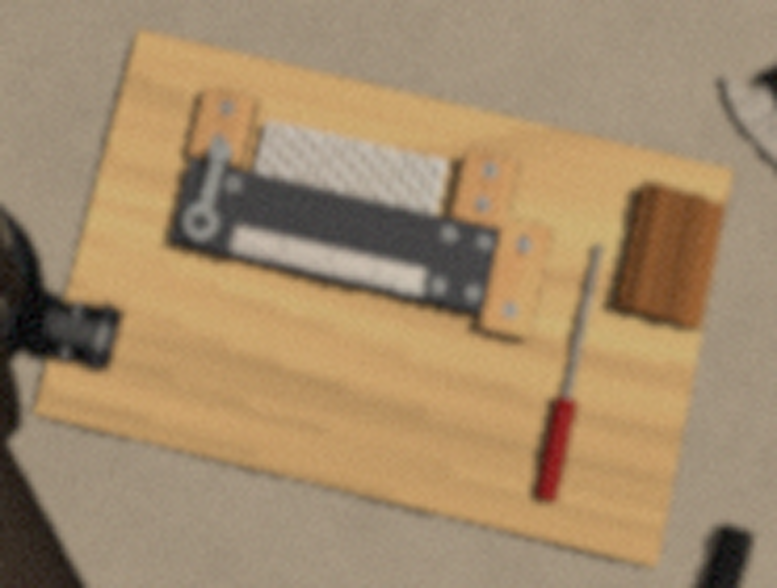

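```bash
python3 - <<'E'
from h import *
c=dict(np.load("t8.npz"));cr=lambda p:(np.array(p)+.5)/4.2-.5+[210,175]
L=onplane(c,[cr((200,221)),cr((220,149))],46);d=(L[1]-L[0])[:2]
a=np.radians(-12.5);u=d@[np.cos(a),np.sin(a)];v=d@[-np.sin(a),np.cos(a)];print(L.round(1),u,v,"lock",np.arctan2(u,v))
B=onplane(c,[cr(p) for p in[(272,122),(447,160),(253,170),(443,213)]],27);print("rear leaf edges",(B[:,:2]@[np.cos(a),np.sin(a)]).round(1))
w=dict(np.load("w8.npz"));cv2.imwrite("pics/w8c.png",cv2.resize(w["im"][250:350,30:240][:,:,::-1],None,fx=3.8,fy=3.8,interpolation=cv2.INTER_CUBIC))
E
```

```text
[[544.8 160.   46. ]
 [583.6 150.7  46. ]] 39.89948987609977 -0.7075982265672032 lock 1.5885289860289271
rear leaf edges [562.  564.  533.8 535.1]
```

View pics/w8c.png

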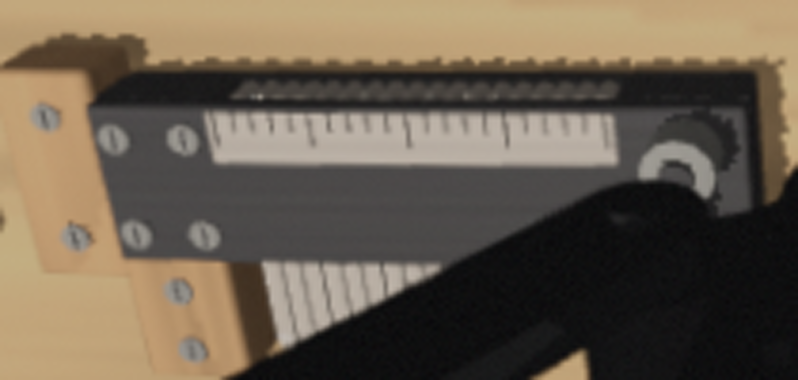

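The whole row of leaf tips is flush in the front face, and the lever is at its stop (about 1.59 rad). The gauge is in place, so I am handing in.

```bash
python3 -c "
from bench import arm
print(arm.job_done()); print(arm.get_obs()['clock'])"
```

```text
the job is handed in; nothing more can be done
None
the job is handed in; nothing more can be done
```

The job is handed in at about 19 s on the robot's clock. All 18 leaves look flush and the lock lever is at its locked stop.

- **Leaves:** I pushed the leaves in pairs with the closed fingertips, nine pushes in all. Each push ended against the solid housing face with about 15–20 N at the wrist.
- **Lock lever:** I looked at the row, saw it even, and only then swung the lever. I pushed it back first, then in from the left until it met its stop with about 10 N.

**Last checks:**
- The close-up shows an even row of tips level with the front face. Their rear ends also form a straight line, within the camera's roughly 2 mm accuracy.
- The lever measures about 1.59 rad from the top camera, against a stop at 1.6.
- The gauge lies flat against its stops and has shifted only a few millimetres. The moulding and the file were not touched, and the arm is clear of everything.

Nothing failed. The two cameras disagreed by about 3 mm on where the front face was, so I found it by touch on the first push. Handing in reports no verdict, so these camera and force checks are all I have.

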